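# Push the thimble's slab back into the row

## Task

The lavender thimble's dark slab has been left out of the row. Push the slab along the shelf, with the thimble standing on it, until its back edge lies flush against the brass bar and it is centred on the lavender outline. Do not lift the slab, do not touch or topple the thimble, and leave the other things and the cabinet door where they are; finish clear of it all.

Things in the scene. Friction and masses are not known exactly. Their poses are not given: they have to be found in the camera images.
- slab: square dark slate slab, 90 x 90 mm and 18 mm high, about 0.28 kg, loose on the shelf, which it slides on; too wide to pinch with an 85 mm gripper; the lavender thimble stands loose in its middle. Origin: centre of its underside; x and y run parallel to its sides, z up. At the start its centre is 10 cm or more short of its place in the row, turned up to 0.3 rad. Any of its four sides may end at the bar.
- thimble: lavender porcelain thimble with a gilt band, 22 mm wide at the foot, 27 mm high, standing loose on the slab within 4 mm of its middle. Origin: centre of its open-end foot, z up along its axis.
- bar: fixed straight brass bar lying on the shelf, 430 mm long, 12 mm deep, 14 mm high: the stop. Origin: at shelf height in the middle of its front face (the face towards the robot). x points squarely away from the robot's side, into the bar; y runs along the bar to the left; turned up to 0.15 rad.
- mark: lavender enamel outline, 94 mm square, 9 mm wide lines, flat on the shelf in front of the bar, with a lavender tab on the bar's top; flat, does not obstruct. Origin: the outline's centre at shelf height, 46 mm in front of the bar's front face, where the slab's centre belongs; axes parallel to the bar's. It is in one of three places along the bar, 130 mm apart; the two stands occupy the others.
- gilt_stand: bystander in the row: slate block 90 mm deep, 60 mm wide along the bar, 12 mm high, with a gilt thimble on it, 39 mm high over all; loose. Origin: centre of its underside, axes parallel to the bar's.
- egg_stand: bystander in the row: the same 90 x 60 x 12 mm block with a black onyx egg in a brass cup, 77 mm high over all; loose. Origin: centre of its underside, axes parallel to the bar's.
- spoon_rest: bystander: silver spoon rest with a salt spoon, 110 x 45 mm, about 12 mm high, off to the left. Origin: centre of its underside, x lengthwise.
- paperweight: bystander: frosted crystal paperweight, 68 mm wide, 42 mm high, off to the right. Origin: centre of its underside.
- green_thimble: bystander: green thimble, 22 mm wide, 27 mm high, loose, to the left of the row. Origin: centre of its foot.
- cabinet_door0_handle (a point): the cut glass knob of the mahogany cabinet's door, which stands ajar at the far right; the cabinet is 220 mm high, 220 mm wide, 160 mm deep. The point is the knob's grip point.

How it is judged:
By the outcome, as a careful person would: the job done as asked, in the order asked, and still so for the second after the job is handed in, with the robot touching nothing.
It also fails if it takes over 51 s, if anything falls off the work surface, if the arm or the gripper's body presses on something with over 40 N, if the wrist force passes 120 N, or if a joint passes its speed limit or range.

## Robot

A 6-joint arm with a two-finger parallel gripper is mounted at the origin on the work surface. World frame = base frame: x ahead of the robot, y to its left, z up, the work surface at z = 0. Lengths are in m, angles in rad, forces in N, time in s.
With the tool pointing down it reaches from about 0.25 to 0.725 m from the base axis. Payload 4 kg.
Tool frame: the origin (TCP) lies midway between the tips of the shut fingers; the grasp point (between the pads) lies 19 mm behind it; z points along the fingers, y is the direction in which the jaws open and shut (so a half turn about z gives the same grasp; the last joint's range is limited). The gripper opens to 85 mm and grips with 20 to 120 N. Pads are 22 mm wide; open, the fingers measure 114 mm over their backs; the gripper's body (76 mm by 85 mm) begins 54 mm behind the grasp point. The pads swing forward as they close: fully open they stand 13 mm farther back than shut.
Start: joints at [-1.215, 0.241, 0.005, 1.335, 0, 1.571], TCP at [0.174, -0.469, 0.231] pointing down, gripper open.
Joint ranges: [-2.72, 2.72], [-1.05, 1.87], [-1.09, 1.28], [-1.99, 2.15], [-1.42, 1.44], [-3.14, 3.14]. Speed limits (rad/s): [2.79, 2.79, 3.14, 3.14, 3.14, 3.14].

## Interface

Orientations are given as a unit quaternion [x, y, z, w].
In Python, from workcell import monitor, cams, order gives the robot as it stands.
- The arm moves only by the tool send_rows, never from a script. Its argument "moves" is a list of rows, each a list of 4 numbers: the shift along the tool's x, y, z as a fraction of full scale, then the turn about the tool's z as a fraction of full scale. A call has 1 to 20 rows; each row shifts and turns the commanded pose from where the row before left it, along the tool's axes as they then stand; what a row does not reach is not made up. Full scale, the value 1, is 100 cm for a shift and 0.1 rad for a turn. A row lasts 1/10 s, in which the tool goes at most 50 mm and 8.59 degrees, less where a joint would pass 70% of its speed; a pose out of reach is approached as far as the arm can. A call with a number of a shift or a turn outside -1 to 1 is refused whole. A call with a gripper value outside its range is refused whole. "claw" is the gripper's target within -1 to 1 (fully open at 1, half-way at 0, shut at -1), set as the call begins (left out, the last holds). The fingers move at their own pace and stop on an object; the grip force is fixed at half the most. Time passes only in rows, so rows that do not move let the fingers close. It gives the time, the measured TCP pose, the force and the opening at its end, in the units of the state.
- monitor.get_obs(): the state, without advancing time (a new reading comes with each control period).
- cams.camera(name): name is "scene" or "top" or "wrist"; returns (picture, depth): 384x512x3 uint8, blue, green, red; 384x512 float32, m along the optical axis (not along the pixel's ray), 0 where there is no reading.
- cams.camera_info(name): a dict with "intrinsics" (3x3 intrinsics, pixels), "T" (4x4, takes a point from camera to world coordinates); the wrist camera has in their place "mount" (4x4, takes a point from camera to tool coordinates, whose origin is the TCP and whose axes are the flange's). Camera axes: x right, y up, looking along -z (the intrinsics and any distortion apply to the point x, -y, -z); pixel columns grow to the right and rows downward; lengths in m; the calibration is good to about 2 mm. A picture is of the moment at which its call begins: read the wrist's pose just before it. camera_info takes no time and is no camera call.
- order.job_done(): hands the job in, once; it reports no verdict.
The state is a dict: "clock": time; "joint_pos": joint angles; "joint_vel": joint speeds; "tau": joint torques, N m; "eef_pos": TCP position; "tool_rot": TCP orientation; "ft_force": force on the tool from outside, world axes, zero at the start; "ft_torque": the same for the moment, N m; "grip_width": finger opening in m.
Only numpy, scipy, OpenCV 4.12 (cv2) and the standard library are available. Lean on these libraries where they do the work, as an engineer would, in place of code of your own. Each camera call takes 0.05 s, during which the arm holds its last target.

## Working session

There is one attempt and no reset: what is moved stays moved. The work goes in short steps, Python scripts to look and compute and a tool call to move; the robot and the scene stay as the last step left them, time stands still between calls to the robot, and variables do not carry over. Pictures are saved under pics/ and viewed, and the job is handed in when it is done.

Besides the shell and the picture viewer there is one more tool, called after "Request:" as name([rows], argument=value, ...), one row to a line, values as JSON. send_rows: Moves the arm, as the interface text tells. Its arguments: {"type":"object","properties":{"moves":{"type":"array","items":{"type":"array","items":{"type":"number","minimum":-1,"maximum":1}}},"claw":{"type":"number"}},"required":["moves"]}

```bash
mkdir -p pics; ls
python3 - <<'E'
from workcell import monitor, cams, order
import cv2,numpy as np
o=monitor.get_obs(); print({k:np.round(v,3).tolist() for k,v in o.items()})
for n in ("top","scene"):
    p,d=cams.camera(n); i=cams.camera_info(n)
    cv2.imwrite(f"pics/{n}0.png",p); np.savez(f"{n}0.npz",p=p,d=d,K=i["intrinsics"],T=i["T"])
    print(n,i)
print(cams.camera_info("wrist"))
E
```

```text
pics
{'clock': 0.0, 'joint_pos': [-1.215, 0.241, 0.004, 1.335, 0.0, 1.571], 'joint_vel': [0.001, 0.0, 0.0, 0.001, 0.0, -0.0], 'tau': [0.001, -37.232, 25.241, 0.017, 0.0, 0.0], 'eef_pos': [0.174, -0.468, 0.23], 'tool_rot': [0.984, 0.177, -0.0, -0.001], 'ft_force': [-0.136, 0.777, -0.787], 'ft_torque': [0.032, -0.027, -0.011], 'grip_width': 0.085}
top {'intrinsics': array([[370.4444562 ,   0.        , 252.55242315],
       [  0.        , 370.4444562 , 195.65014091],
       [  0.        ,   0.        ,   1.        ]]), 'T': array([[-0.02494812,  0.99654006, -0.07928115,  0.44582393],
       [-0.99968321, -0.02460534,  0.00529779, -0.05176194],
       [ 0.00332872,  0.07938821,  0.99683822,  1.06062546],
       [ 0.        ,  0.        ,  0.        ,  1.        ]])}
scene {'intrinsics': array([[347.37751041,   0.        , 251.71334126],
       [  0.        , 347.37751041, 190.14165464],
       [  0.        ,   0.        ,   1.        ]]), 'T': array([[-0.85599224, -0.33111862,  0.3970362 ,  0.90454003],
       [ 0.51651415, -0.5148421 ,  0.68421542,  0.54762833],
       [-0.02214552,  0.79075791,  0.6117283 ,  0.683009  ],
       [ 0.        ,  0.        ,  0.        ,  1.        ]])}
{'intrinsics': array([[290.64783178,   0.        , 255.20950812],
       [  0.        , 290.64783178, 192.22119567],
       [  0.        ,   0.        ,   1.        ]]), 'mount': array([[ 4.10251795e-04,  9.60071315e-01,  2.79755074e-01,
         7.03443513e-02],
       [ 9.99999916e-01, -4.00724293e-04, -9.12507539e-05,
        -1.00658224e-03],
       [ 2.44974230e-05,  2.79755088e-01, -9.60071399e-01,
        -1.43115600e-01],
       [ 0.00000000e+00,  0.00000000e+00,  0.00000000e+00,
         1.00000000e+00]])}
```

View pics/top0.png

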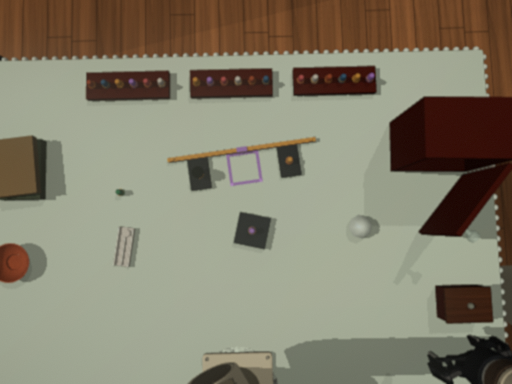

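View pics/scene0.png

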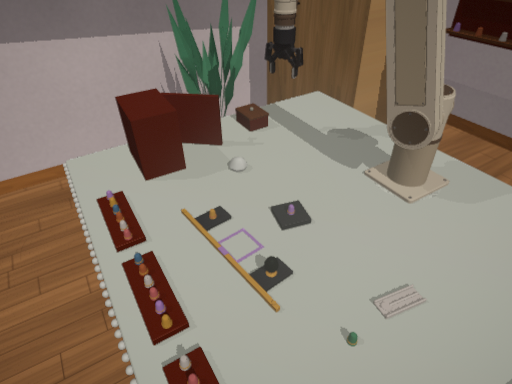

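```bash
cat > h.py <<'E'
import numpy as np, cv2
from scipy.spatial.transform import Rotation as R
def topT():
    z=np.load("top0.npz"); return z["K"],z["T"]
def toW(uv,K,T,z):
    uv=np.atleast_2d(uv).astype(float)
    d=np.c_[(uv[:,0]-K[0,2])/K[0,0],-(uv[:,1]-K[1,2])/K[1,1],-np.ones(len(uv))]
    w=d@T[:3,:3].T; s=(z-T[2,3])/w[:,2]
    return T[:3,3]+w*s[:,None]
def wristT(obs,mount):
    A=np.eye(4);A[:3,:3]=R.from_quat(obs["tool_rot"]).as_matrix();A[:3,3]=obs["eef_pos"]
    return A@mount
def rect(mask,K,T,z):
    c=max(cv2.findContours(mask.astype(np.uint8),cv2.RETR_EXTERNAL,cv2.CHAIN_APPROX_NONE)[0],key=cv2.contourArea)[:,0]
    w=toW(c,K,T,z)[:,:2]
    r=cv2.minAreaRect((w*1000).astype(np.float32))
    return r,c.mean(0)
E
python3 - <<'E'
from h import *
z=np.load("top0.npz");p=z["p"];K,T=z["K"],z["T"]
hsv=cv2.cvtColor(p,cv2.COLOR_BGR2HSV)
for uv in [(252,218),(245,165),(230,168),(242,150),(210,155),(251,230),(200,175)]: print(uv,hsv[uv[1],uv[0]])
v=hsv[...,2]
def box(m,u0,u1,v0,v1):
    o=np.zeros_like(m);o[v0:v1,u0:u1]=m[v0:v1,u0:u1];return o
print("slab",rect(box(v<90,225,280,205,255),K,T,0.018))
print("L",rect(box(v<90,185,215,162,195),K,T,0.012))
print("R",rect(box(v<90,275,305,147,180),K,T,0.012))
H,S=hsv[...,0],hsv[...,1]
lav=(H>122)&(H<150)&(S>60)
print("mark",rect(box(lav,220,270,154,190),K,T,0.0))
br=(H>8)&(H<28)&(S>120)&(v>90)
print("bar",rect(box(br,160,325,130,166),K,T,0.014))
m=box(lav,240,262,218,242); print("thimble",toW(np.argwhere(m)[:,::-1].mean(0),K,T,0.03))
big=cv2.resize(p[120:270,140:340],None,fx=4,fy=4,interpolation=cv2.INTER_CUBIC);cv2.imwrite("pics/topz.png",big)
E
```

```text
(252, 218) [38 19 55]
(245, 165) [ 41  30 172]
(230, 168) [144  48 149]
(242, 150) [145  70 138]
(210, 155) [ 18 154 151]
(251, 230) [142  74 151]
(200, 175) [39 39 46]
slab (((432.35076904296875, -53.75788116455078), (88.23429870605469, 87.76619720458984), 77.02789306640625), array([252.23931624, 229.93162393]))
L (((592.7545166015625, 92.34210205078125), (82.20138549804688, 59.13105773925781), 6.868746280670166), array([199.30434783, 175.09782609]))
R (((627.2467651367188, -163.76730346679688), (89.46513366699219, 59.964378356933594), 7.628904819488525), array([288.63917526, 160.94845361]))
mark (((570.6563720703125, 2.5460925102233887), (16.900928497314453, 7.404201984405518), 29.560317993164062), array([231.69230769, 182.07692308]))
bar (((676.2034912109375, -144.04595947265625), (11.817476272583008, 194.5191650390625), 7.000884532928467), array([281.00735294, 143.72058824]))
thimble [[ 0.43163938 -0.05192325  0.03      ]]
```

View pics/topz.png

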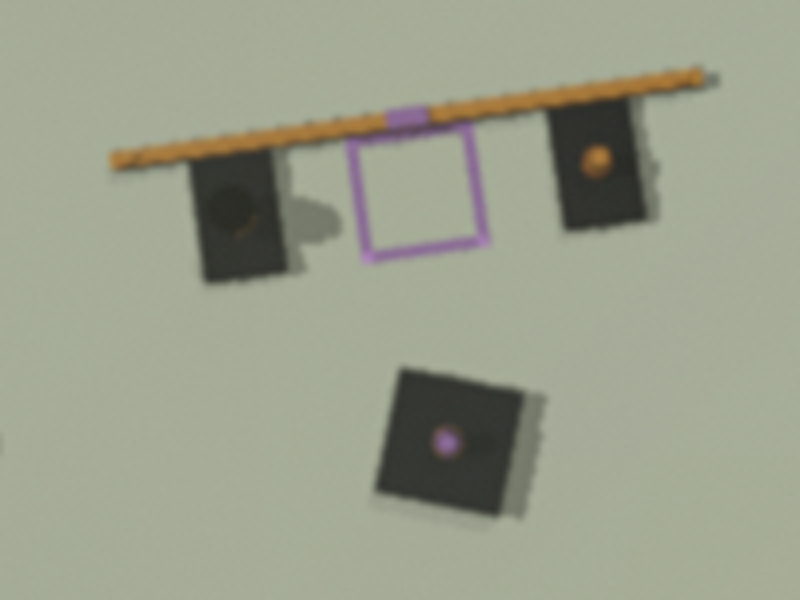

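Run:
```python
from h import *
z=np.load("top0.npz");p=z["p"];K,T=z["K"],z["T"]
hsv=cv2.cvtColor(p,cv2.COLOR_BGR2HSV).astype(int)
H,S,v=hsv[...,0],hsv[...,1],hsv[...,2]
def box(m,u0,u1,v0,v1):
    o=np.zeros_like(m);o[v0:v1,u0:u1]=m[v0:v1,u0:u1];return o
b=p.astype(int)
lav=((b[...,2]-b[...,1])>0)&((b[...,0]-b[...,1])>0)
m=box(lav,222,268,152,190)
r,_=rect(m,K,T,0.0);print("mark",r)
br=(S>95)&(H<30)&(v>80)
m=box(br,160,325,130,166)
pts=toW(np.argwhere(m)[:,::-1],K,T,0.014)[:,:2]
pts=pts[(pts[:,0]>0.6)]
c=pts.mean(0);u,s,vt=np.linalg.svd(pts-c);d=vt[0]*np.sign(vt[0,1]);print(c,d,"yaw",np.arctan2(-d[0],d[1]), (pts-c)@d@np.eye(1)[0] if 0 else np.ptp((pts-c)@d),len(pts))
```

```text
mark ((612.6927490234375, -34.47421646118164), (94.84284973144531, 94.90666198730469), 6.7699809074401855)
[ 0.6604935  -0.03947283] [-0.09503519  0.99547391] yaw 0.09517882497103052 0.42782086190174917 668
```

Request:
send_rows([
  [0.02,-0.014,0,0],
  [0.036,-0.025,0,0],
  [0.036,-0.025,0,0],
  [0.036,-0.025,0,0],
  [0.036,-0.025,0,0],
  [0.036,-0.025,0,0],
  [0.036,-0.025,0,0],
  [0.036,-0.025,0,0],
  [0.036,-0.025,0,0],
  [0.036,-0.025,0,0],
  [0.036,-0.025,0,0],
  [0.036,-0.02,0,0],
  [0.02,-0.01,0,0],
  [0,0,0,1],
  [0,0,0,1],
  [0,0,0,1],
  [0,0,0,0],
  [0,0,0,0],
], claw=0)

```text
clock: 1.9
eef_pos: [0.4802, -0.0412, 0.231]
tool_rot: [1.0, 0.029, -0.0, -0.0]
ft_force: [-0.3, -0.2, -0.7]
grip_width: 0.0429
```

```bash
cat > snap.py <<'E'
import sys
from workcell import monitor, cams
from h import *
n=sys.argv[1]
o=monitor.get_obs()
p,d=cams.camera("wrist");i=cams.camera_info("wrist")
cv2.imwrite(f"pics/{n}.png",p)
np.savez(f"{n}.npz",p=p,d=d,K=i["intrinsics"],T=wristT(o,i["mount"]))
M=R.from_quat(o["tool_rot"]).as_matrix()
print(o["clock"],np.round(o["eef_pos"],4),"heading",round(float(np.arctan2(M[1,0],M[0,0])),4),"tilt",np.round(M[2],3),"F",np.round(o["ft_force"],2),"w",o["grip_width"])
E
python3 snap.py w1
```

```text
1.9 [ 0.4802 -0.0412  0.231 ] heading 0.0579 tilt [-0.001 -0.    -1.   ] F [-0.31 -0.22 -0.71] w 0.04294772273853425
```

View pics/w1.png

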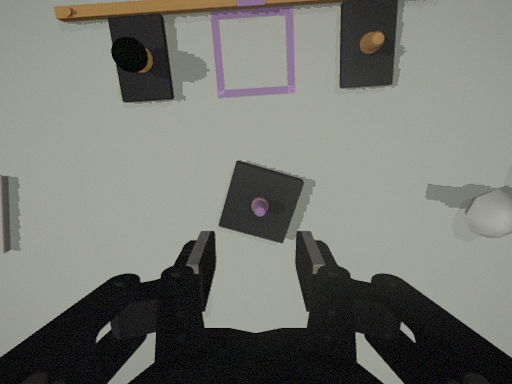

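```bash
cat > meas.py <<'E'
import sys
from h import *
def box(m,u0,u1,v0,v1):
    o=np.zeros_like(m);o[v0:v1,u0:u1]=m[v0:v1,u0:u1];return o
def load(n):
    z=np.load(n+".npz");p=z["p"];return p,z["d"],z["K"],z["T"]
def lavmask(p):
    b=p.astype(int); return ((b[...,2]-b[...,1])>4)&((b[...,0]-b[...,1])>8)
E
python3 - <<'E'
from meas import *
p,d,K,T=load("w1")
print("cam",T[:3,3])
v=p.max(2)
m=box(v<75,214,308,158,246); m=cv2.morphologyEx(m.astype(np.uint8),cv2.MORPH_CLOSE,np.ones((15,15)))
print("slab",rect(m,K,T,0.018))
r,_=rect(box(lavmask(p),205,300,8,105),K,T,0);print("mark",r)
for nm,bx in(("L",(105,180,14,106)),("R",(336,397,0,92))):
    print(nm,rect(box(v<75,*bx),K,T,0.012))
hsv=cv2.cvtColor(p,cv2.COLOR_BGR2HSV)
# bar lower edge of brass: lowest brass pixel per column
br=(hsv[...,0]<25)&(hsv[...,1]>120)&(v>100)
pt=[]
for u in list(range(175,212))+list(range(298,335)):
    r=np.where(br[:14,u])[0]
    if len(r): pt.append((u,r.max()+.5))
w=toW(pt,K,T,0.014)[:,:2]  # top edge approx / face
k=np.polyfit(w[:,1],w[:,0],1);print("bar yaw",np.arctan(-k[0]),"x at y",np.polyval(k,-.029),len(pt),p[:16,190].tolist())
m=box(lavmask(p),250,270,195,220);print("thimble",toW(np.argwhere(m)[:,::-1].mean(0),K,T,0.035))
print("depth slab",d[230,250],d[130,256])
E
```

```text
cam [ 0.55025851 -0.03646011  0.37404484]
slab (((429.82171630859375, -63.73705291748047), (120.38967895507812, 93.9643783569336), 79.5185317993164), array([265.59197324, 207.16053512]))
mark ((610.6831665039062, -31.107749938964844), (93.38272857666016, 94.45835876464844), 6.927433013916016)
L (((595.9120483398438, 97.80003356933594), (91.73887634277344, 63.9637451171875), 6.85628604888916), array([140.64      ,  56.00363636]))
R (((626.291259765625, -158.6240997314453), (89.80219268798828, 61.33868408203125), 6.520179748535156), array([366.97445255,  41.95985401]))
bar yaw 0.11989584648426074 x at y 0.6571189967395072 56 [[74, 122, 156], [70, 117, 153], [73, 120, 156], [75, 122, 157], [74, 121, 155], [74, 120, 153], [77, 123, 156], [77, 124, 157], [73, 117, 150], [47, 78, 103], [42, 64, 82], [34, 61, 82], [53, 72, 86], [79, 94, 98], [105, 113, 110], [98, 106, 105]]
thimble [[ 0.43270528 -0.04846917  0.035     ]]
depth slab 0.38323542 0.36712933
```

Run:
```python
from meas import *
p,d,K,T=load("w1")
v=p.max(2)
m=box(v<75,216,308,158,246); m[228:,294:]=0; m[234:,:222]=0
m=cv2.morphologyEx(m.astype(np.uint8),cv2.MORPH_OPEN,np.ones((3,3)))
m=cv2.morphologyEx(m,cv2.MORPH_CLOSE,np.ones((5,5)))
print("slab",rect(m,K,T,0.018))
```

```text
slab (((432.3924865722656, -49.90641403198242), (88.8271255493164, 91.20088958740234), 76.92182922363281), array([259.84189723, 201.3083004 ]))
```

Request:
send_rows([
  [-0.02,-0.003,0,0],
  [-0.04,-0.005,0,0],
  [-0.04,-0.005,0,0],
  [-0.021,-0.0025,0,0],
  [0,0,0.04,0.95],
  [0,0,0.04,0.95],
  [0,0,0.04,0.96],
  [0,0,0.04,0],
  [0,0,0.03,0],
  [0,0,0.02,0],
  [0,0,0.01,0],
  [0,0,0.005,0],
  [0,0,0,0],
  [0,0,0,0],
])

```text
clock: 3.35
eef_pos: [0.354, -0.0623, 0.0068]
tool_rot: [0.995, -0.098, 0.001, -0.013]
ft_force: [1.6, 0.2, 0.2]
grip_width: 0.0427
```

```bash
python3 snap.py w2
```

```text
3.35 [ 0.354  -0.0623  0.0068] heading -0.1962 tilt [ 0.    -0.027 -1.   ] F [1.58 0.15 0.22] w 0.04270758853722401
```

View pics/w2.png

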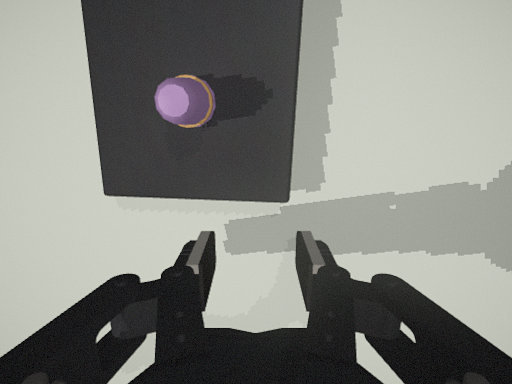

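Run:
```python
from workcell import monitor
import numpy as np
o=monitor.get_obs(); print({k:np.round(v,3).tolist() for k,v in o.items()})
```

```text
{'clock': 3.4, 'joint_pos': [-0.197, 0.241, -0.685, 0.644, 0.027, 3.141], 'joint_vel': [0.001, -0.005, 0.001, -0.001, 0.001, 0.002], 'tau': [-0.012, -27.634, 15.782, 0.02, 0.085, -0.003], 'eef_pos': [0.354, -0.062, 0.007], 'tool_rot': [0.995, -0.098, 0.002, -0.013], 'ft_force': [-0.698, 0.361, 0.427], 'ft_torque': [0.01, 0.039, -0.033], 'grip_width': 0.043}
```

Request:
send_rows([
  [0,0,0,0],
])

```text
clock: 3.5
eef_pos: [0.3542, -0.0624, 0.0071]
tool_rot: [0.995, -0.098, 0.002, -0.013]
ft_force: [-0.4, 0.2, -0.6]
grip_width: 0.0423
```

Request:
send_rows([
  [-0.01,0,0,0],
  [-0.01,0,-0.005,-0.8],
  [0,0,0,-0.8],
  [0,0,0,-0.8],
  [0,0,0,-0.76],
  [0,0,0,0],
  [0,0,0,0],
])

```text
clock: 4.2
eef_pos: [0.3333, -0.0583, 0.0115]
tool_rot: [0.998, 0.059, 0.003, -0.013]
ft_force: [-0.1, -0.3, -0.1]
grip_width: 0.0429
```

```bash
python3 snap.py w3
```

```text
4.2 [ 0.3333 -0.0583  0.0115] heading 0.1179 tilt [ 0.007 -0.026 -1.   ] F [-0.14 -0.34 -0.07] w 0.04289887882940475
```

View pics/w3.png

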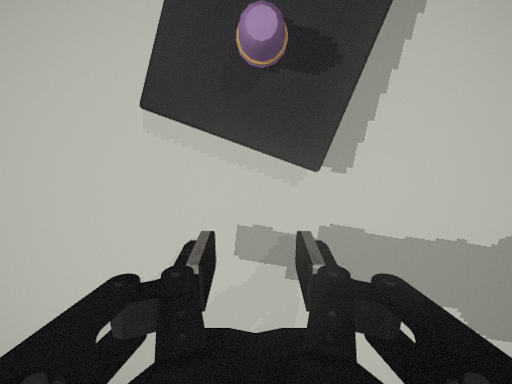

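Request:
send_rows([
  [0,0.003,0.004,0],
  [0,0,0.004,0],
  [0.008,0,0,0],
  [0.01,0,0,0],
  [0.006,0,0,0],
  [0.003,0,0,0],
  [0.003,0,0,0],
  [0.003,0,0,0],
  [0.003,0,0,0],
  [0.003,0,0,0],
  [0.003,0,0,0],
  [0.003,0,0,0],
  [0.003,0,0,0],
  [0.003,0,0,0],
  [0.003,0,0,0],
  [0.002,0,0,0],
  [0,0,0,0],
])

```text
clock: 5.95
eef_pos: [0.3904, -0.0545, 0.0038]
tool_rot: [0.998, 0.06, 0.003, -0.013]
ft_force: [0.1, -0.4, 0.6]
grip_width: 0.0423
```

```bash
python3 snap.py w4
```

```text
5.95 [ 0.3904 -0.0545  0.0038] heading 0.1196 tilt [ 0.008 -0.026 -1.   ] F [ 0.06 -0.37  0.57] w 0.04234694855309187
```

View pics/w4.png

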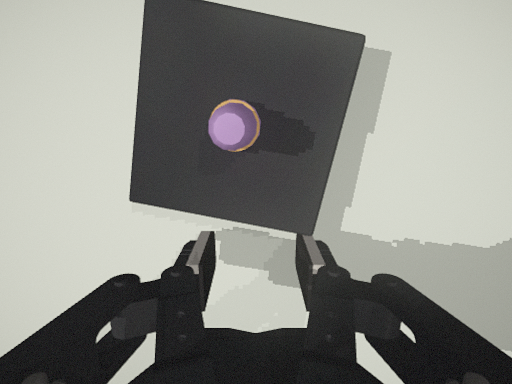

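Request:
send_rows([
  [0.002,0,0,0],
  [0.003,0,0,0],
  [0.003,0,0,0],
  [0.003,0,0,0],
  [0.003,0,0,0],
  [0.003,0,0,0],
  [0.003,0,0,0],
  [0.003,0,0,0],
  [0.002,0,0,0],
  [0,0,0,0],
])

```text
clock: 7.0
eef_pos: [0.4152, -0.0514, 0.004]
tool_rot: [0.998, 0.06, 0.003, -0.013]
ft_force: [-0.6, 0.1, -0.1]
grip_width: 0.0427
```

```bash
python3 snap.py w5
```

```text
7.0 [ 0.4152 -0.0514  0.004 ] heading 0.1196 tilt [ 0.008 -0.026 -1.   ] F [-0.64  0.09 -0.08] w 0.042659801163805924
```

View pics/w5.png

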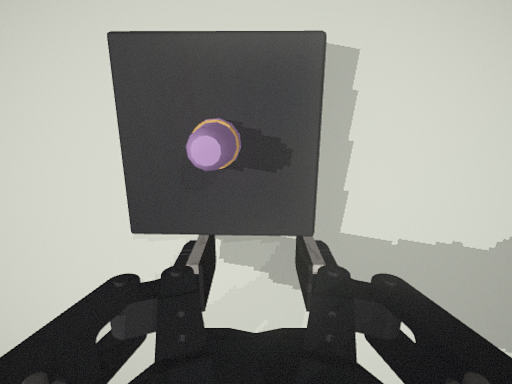

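```bash
cat >> meas.py <<'E'
def slab(n,vmax=238):
    p,d,K,T=load(n); v=p.max(2)
    m=box(v<70,90,340,0,vmax).astype(np.uint8)
    c=max(cv2.findContours(m,cv2.RETR_EXTERNAL,cv2.CHAIN_APPROX_NONE)[0],key=cv2.contourArea)
    c=cv2.convexHull(c)[:,0]
    w=toW(c,K,T,0.018)[:,:2]; r=cv2.minAreaRect((w*1000).astype(np.float32))
    return r
def rel(n,mark=(0.6107,-0.0311),yaw=0.12):
    r=slab(n);x=np.array(r[0])/1000-mark
    print("slab",np.round(r[0],1),np.round(r[1],1),"yaw",round(np.deg2rad(r[2]),4),np.round(np.deg2rad(r[2]-90),4),"fwd,lat of slab from mark",np.round([x@[np.cos(yaw),np.sin(yaw)],x@[-np.sin(yaw),np.cos(yaw)]],4))
E
python3 -c "
from meas import *
rel('w5')"
```

```text
slab [466.9 -25.7] [89.9 83.2] yaw 0.1175 -1.4533 fwd,lat of slab from mark [-0.1421  0.0225]
```

```bash
python3 -c "
from meas import *
p,d,K,T=load('w5')
print(T)
for uv in [(109,33),(325,32),(314,235),(132,234)]: print(uv,toW(uv,K,T,.018), d[uv[1]+ (4 if uv[1]<100 else -4),uv[0]+(5 if uv[0]<200 else -5)])
print(slab('w5'), p[230,120:140].max(1),p[230,300:325].max(1))
"
```

```text
[[ 0.11988826  0.95452521  0.27296231  0.48401596]
 [-0.99244926  0.12240375  0.00786026 -0.04609588]
 [-0.02590879 -0.2718436   0.96199262  0.14763257]
 [ 0.          0.          0.          1.        ]]
(109, 33) [[0.50640677 0.0198425  0.018     ]] 0.11894606
(325, 32) [[ 0.51671341 -0.066814    0.018     ]] 0.116359375
(314, 235) [[ 0.42960246 -0.07777944  0.018     ]] 0.13841772
(132, 234) [[0.41848541 0.01009048 0.018     ]] 0.14199707
((466.9102783203125, -25.741558074951172), (89.8697509765625, 83.2080078125), 6.734817028045654) [217 217 215 217 217 217 215 218 218 223 208  46  54  55  57  66  58  59
  59  58] [ 72  75  76  72  76  71  75  74  77  78  76  77  66  60 126 181 174 173
 174 174 173 174 175 175 174]
```

Request:
send_rows([
  [-0.008,0,0,0],
  [0,-0.01,0,0],
  [0,-0.01,0,0],
  [0.004,0,0,0],
  [0.003,0,0,0],
  [0.002,0.0002,0,0],
  [0.003,0.0005,0,0],
  [0.004,0.0006,0,0],
  [0.004,0.0006,0,0],
  [0.004,0.0006,0,0],
  [0.004,0.0006,0,0],
  [0.004,0.0006,0,0],
  [0.004,0.0006,0,0],
  [0.004,0.0006,0,0],
  [0.004,0.0006,0,0],
  [0.003,0.0004,0,0],
  [0.001,0.0002,0,0],
  [0,0,0,0],
])

```text
clock: 8.85
eef_pos: [0.4531, -0.033, 0.0047]
tool_rot: [0.998, 0.06, 0.003, -0.013]
ft_force: [0.2, 0.9, -0.6]
grip_width: 0.0425
```

```bash
python3 snap.py w6
```

```text
8.85 [ 0.4531 -0.033   0.0047] heading 0.1194 tilt [ 0.008 -0.026 -1.   ] F [ 0.16  0.87 -0.58] w 0.042485266556033845
```

View pics/w6.png

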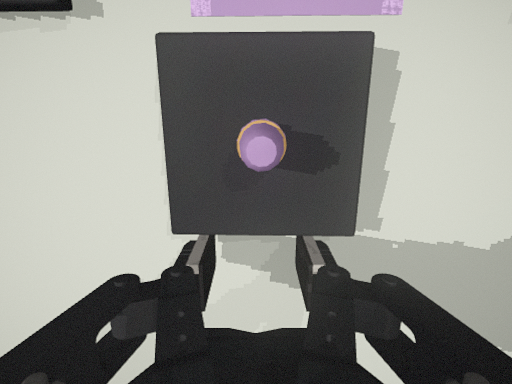

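```bash
cat > corn.py <<'E'
from meas import *
def corners(n,th=100,box_=(60,450,0,237)):
    p,d,K,T=load(n); v=p.max(2)
    m=box(v<th,*box_).astype(np.uint8)
    m=cv2.morphologyEx(m,cv2.MORPH_OPEN,np.ones((9,9)))
    m=cv2.morphologyEx(m,cv2.MORPH_CLOSE,np.ones((9,9)))
    return p,K,T,m
def corr(n,cs,mark=(0.6107,-0.0311),yaw=0.12):
    p,d,K,T=load(n); w=toW(np.array(cs),K,T,0.018)[:,:2]; c=w.mean(0)
    e=w[1]-w[0]+w[2]-w[3]; a=np.arctan2(e[0],-e[1])  # edges pointing right
    x=c-mark
    print("c",np.round(c,4),"yaw",round(float(a),4),"sides",[round(float(np.linalg.norm(w[i]-w[i-1])),4) for i in range(4)],"fwd,lat",np.round([x@[np.cos(yaw),np.sin(yaw)],x@[-np.sin(yaw),np.cos(yaw)]],4))
    return K,T
E
python3 -c "
from corn import *
K,T=corr('w5',[(109,33),(325,32),(314,235),(132,234)])
K,T=corr('w6',[(157,34),(374,32),(356,235),(172,233)])
w=toW([(190,15.5),(403,14)],K,T,0)[:,:2];print(w,w.mean(0),'near edge; predicted mark', w.mean(0)+.047*np.array([.993,.119]))
"
```

```text
c [ 0.4678 -0.0287] yaw 0.1221 sides [0.0885, 0.0873, 0.0878, 0.0886] fwd,lat [-0.1416  0.0195]
c [ 0.5081 -0.0298] yaw 0.121 sides [0.0877, 0.0875, 0.0879, 0.0893] fwd,lat [-0.1017  0.0136]
[[ 0.55906402  0.01057354]
 [ 0.57044042 -0.08449857]] [ 0.56475222 -0.03696251] near edge; predicted mark [ 0.61142322 -0.03136951]
```

Request:
send_rows([
  [0.002,0.0003,0,0],
  [0.003,0.0005,0,0],
  [0.004,0.0006,0,0],
  [0.004,0.0006,0,0],
  [0.004,0.0006,0,0],
  [0.004,0.0006,0,0],
  [0.004,0.0006,0,0],
  [0.004,0.0006,0,0],
  [0.004,0.0006,0,0],
  [0.004,0.0006,0,0],
  [0.004,0.0006,0,0],
  [0.004,0.0006,0,0],
  [0.004,0.0006,0,0],
  [0.004,0.0006,0,0],
  [0.004,0.0006,0,0],
  [0.003,0.0005,0,0],
  [0.002,0.0003,0,0],
  [0,0,0,0],
])

```text
clock: 10.7
eef_pos: [0.5159, -0.035, 0.0049]
tool_rot: [0.998, 0.06, 0.003, -0.013]
ft_force: [-0.1, 0.3, 0.2]
grip_width: 0.0426
```

```bash
python3 snap.py w7
```

```text
10.7 [ 0.5159 -0.035   0.0049] heading 0.1193 tilt [ 0.008 -0.026 -1.   ] F [-0.13  0.28  0.21] w 0.04256126580273613
```

View pics/w7.png

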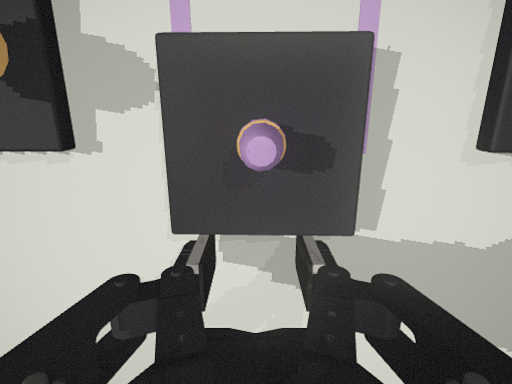

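```bash
python3 -c "
from corn import *
K,T=corr('w7',[(157,34),(374,32),(356,235),(172,233)])
p,_,_,_=load('w7');m=lavmask(p)
for r in (5,15,25):
  u=np.where(m[r])[0];u=u[(u>150)&(u<400)];l=u[u<256];q=u[u>256]
  w=toW([(l.min()-.5,r),(l.max()+.5,r),(q.min()-.5,r),(q.max()+.5,r)],K,T,0)[:,:2]
  lat=w@[-np.sin(.12),np.cos(.12)]; print(l.min(),l.max(),q.min(),q.max(),np.round(lat,4),(lat[0]+lat[3])/2)
print('slab lat',np.array([.5699,-.0315])@[-np.sin(.12),np.cos(.12)],'mark lat',np.array([0.6107,-0.0311])@[-np.sin(.12),np.cos(.12)])
"
```

```text
c [ 0.5709 -0.0318] yaw 0.121 sides [0.0878, 0.0876, 0.0881, 0.0894] fwd,lat [-0.0396  0.0041]
170 189 360 380 [-0.0568 -0.0659 -0.1421 -0.1513] -0.10406221561896842
170 189 359 379 [-0.0565 -0.0656 -0.142  -0.1514] -0.10390701024685325
171 190 359 378 [-0.0566 -0.0658 -0.1424 -0.1514] -0.10398080784199767
slab lat -0.09949745896335192 mark lat -0.10398459356639829
```

Request:
send_rows([
  [0.002,0.0003,0,0],
  [0.003,0.0004,0,0],
  [0.004,0.0006,0,0],
  [0.004,0.0006,0,0],
  [0.004,0.0006,0,0],
  [0.004,0.0006,0,0],
  [0.004,0.0006,0,0],
  [0.003,0.0004,0,0],
  [0.002,0,0,0],
  [0,0,0,0],
])

```text
clock: 11.75
eef_pos: [0.5462, -0.0354, 0.0049]
tool_rot: [0.998, 0.06, 0.003, -0.013]
ft_force: [0.1, 0.6, -0.2]
grip_width: 0.043
```

```bash
python3 snap.py w8
```

```text
11.75 [ 0.5462 -0.0354  0.0049] heading 0.1194 tilt [ 0.008 -0.026 -1.   ] F [ 0.1   0.62 -0.23] w 0.04299232655779829
```

View pics/w8.png

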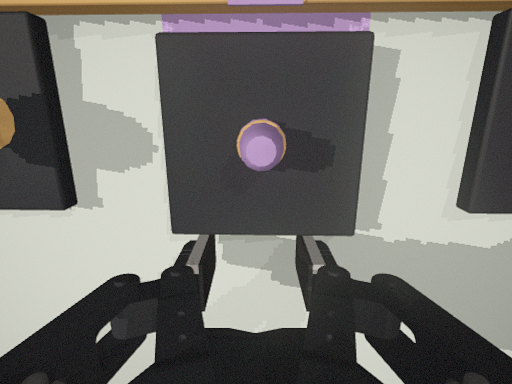

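```bash
python3 -c "
from corn import *
K,T=corr('w8',[(157,34),(374,32),(356,235),(172,233)])
p,_,_,_=load('w8');m=lavmask(p)
L=lambda w:w@[-np.sin(.12),np.cos(.12)]
for r in (16,20,24):
  u=np.where(m[r])[0];u=u[(u>140)&(u<400)]
  lat=L(toW([(u.min()-.5,r),(u.max()+.5,r)],K,T,0)[:,:2]); print(u.min(),u.max(),lat,lat.mean())
u=np.where(m[2])[0];print('tab',u.min(),u.max(),L(toW([(u.min(),2),(u.max(),2)],K,T,0.014)[:,:2]).mean())
print('slab lat',L(toW([(157,34),(374,32),(356,235),(172,233)],K,T,.018)[:,:2].mean(0)))
# bar brass lower boundary & slab far edge
w=toW([(256,12.5),(256,11)],K,T,0)[:,:2];f=lambda w:w@[np.cos(.12),np.sin(.12)]
print('bar face fwd',f(w),'slab far edge',f(toW([(157,33),(374,31)],K,T,.018)[:,:2]),p[0:35:1,120].max(1))
"
```

```text
c [ 0.6011 -0.0322] yaw 0.121 sides [0.0878, 0.0876, 0.0881, 0.0895] fwd,lat [-0.0096  0.    ]
162 370 [-0.05681285 -0.15149659] -0.10415471858589502
162 369 [-0.05666909 -0.15122064] -0.10394486377011682
162 369 [-0.05652437 -0.15139151] -0.10395793932792136
tab 228 302 -0.10394187101729424
slab lat -0.10395001047332951
bar face fwd [0.64945284 0.65005222] slab far edge [0.63721269 0.63741715] [210 209 191 169 143 110 111 114 115 114 115 113 112 113 135 155 154 153
 152 154 154 153 152 170 202 202 201 201 202 200 201 202 203 201 201]
```

Request:
send_rows([
  [0.002,0,0,0],
  [0.003,0,0,0],
  [0.002,0,0,0],
  [0.001,0,0,0],
  [0.001,0,0,0],
  [0,0,0,0],
])

```text
clock: 12.4
eef_pos: [0.5547, -0.0343, 0.0049]
tool_rot: [0.998, 0.06, 0.003, -0.013]
ft_force: [-0.5, -0.5, 1.0]
grip_width: 0.043
```

Request:
send_rows([
  [0.0007,0,0,0],
  [0.0005,0,0,0],
  [0,0,0,0],
])

```text
clock: 12.7
eef_pos: [0.5558, -0.0342, 0.0049]
tool_rot: [0.998, 0.06, 0.003, -0.013]
ft_force: [-0.2, -0.0, -0.5]
grip_width: 0.0423
```

```bash
python3 snap.py w9
```

```text
12.7 [ 0.5558 -0.0342  0.0049] heading 0.1194 tilt [ 0.007 -0.026 -1.   ] F [-0.25 -0.04 -0.54] w 0.042318797692208636
```

View pics/w9.png

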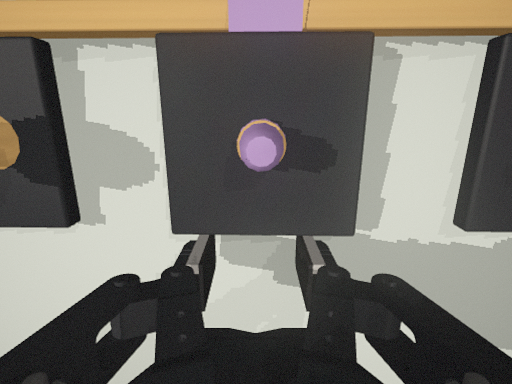

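Request:
send_rows([
  [0.0005,0,0,0],
  [0.0005,0,0,0],
  [0,0,0,0],
])

```text
clock: 13.05
eef_pos: [0.5568, -0.0341, 0.0049]
tool_rot: [0.998, 0.06, 0.003, -0.013]
ft_force: [-1.2, 0.4, 0.1]
grip_width: 0.0427
```

Request:
send_rows([
  [0.0005,0,0,0],
  [0,0,0,0],
])

```text
clock: 13.25
eef_pos: [0.5571, -0.034, 0.0049]
tool_rot: [0.998, 0.06, 0.003, -0.013]
ft_force: [-2.7, -0.2, 0.1]
grip_width: 0.0428
```

Request:
send_rows([
  [0.0005,0,0,0],
  [0,0,0,0],
])

```text
clock: 13.45
eef_pos: [0.5571, -0.034, 0.0049]
tool_rot: [0.998, 0.06, 0.002, -0.013]
ft_force: [-3.2, -0.4, 1.9]
grip_width: 0.0426
```

Request:
send_rows([
  [0.0005,0,0,0],
  [0,0,0,0],
])

```text
clock: 13.65
eef_pos: [0.5571, -0.034, 0.0049]
tool_rot: [0.998, 0.06, 0.002, -0.013]
ft_force: [-4.8, -0.3, 3.2]
grip_width: 0.0428
```

Request:
send_rows([
  [0.0005,0,0,0],
  [0.0005,0,0,0],
  [0.0005,0,0,0],
  [0,0,0,0],
])

```text
clock: 14.05
eef_pos: [0.5571, -0.034, 0.0046]
tool_rot: [0.998, 0.06, 0.0, -0.013]
ft_force: [-8.2, -0.6, 5.3]
grip_width: 0.0426
```

```bash
python3 snap.py w10
```

```text
14.05 [ 0.5571 -0.034   0.0046] heading 0.1191 tilt [ 0.002 -0.026 -1.   ] F [-8.21 -0.59  5.28] w 0.042612144625522444
```

View pics/w10.png

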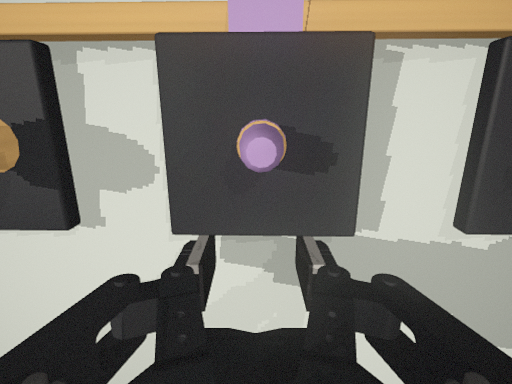

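Request:
send_rows([
  [-0.001,0,0,0],
  [-0.002,0,0,0],
  [-0.004,0,0,0],
  [-0.01,0,0,0],
  [-0.02,0,0,0],
  [-0.02,0,0,0],
  [-0.01,0,-0.01,0],
  [0,0,-0.03,0],
  [0,0,-0.04,0],
  [0,0,-0.04,0],
  [0,0,-0.03,0],
  [0,0,-0.02,0],
  [0,0,0,0],
  [0,0,0,0],
])

```text
clock: 15.5
eef_pos: [0.4928, -0.0462, 0.1751]
tool_rot: [0.998, 0.06, 0.004, -0.013]
ft_force: [-0.5, 0.1, -0.6]
grip_width: 0.0427
```

```bash
python3 snap.py w11
python3 - <<'E'
from workcell import cams
import cv2,numpy as np
p,d=cams.camera("top");np.savez("top1.npz",p=p,d=d)
cv2.imwrite("pics/top1.png",p)
p,d=cams.camera("scene");cv2.imwrite("pics/scene1.png",p)
cv2.imwrite("pics/scene1z.png",cv2.resize(p[170:320,150:350],None,fx=4,fy=4,interpolation=cv2.INTER_CUBIC))
E
```

```text
15.5 [ 0.4928 -0.0462  0.1751] heading 0.1194 tilt [ 0.009 -0.025 -1.   ] F [-0.51  0.13 -0.56] w 0.04265596652373741
```

View pics/w11.png

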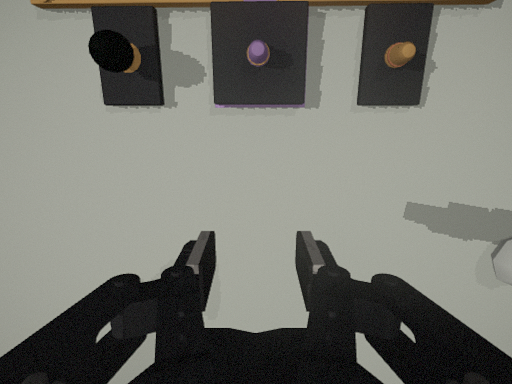

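View pics/scene1z.png

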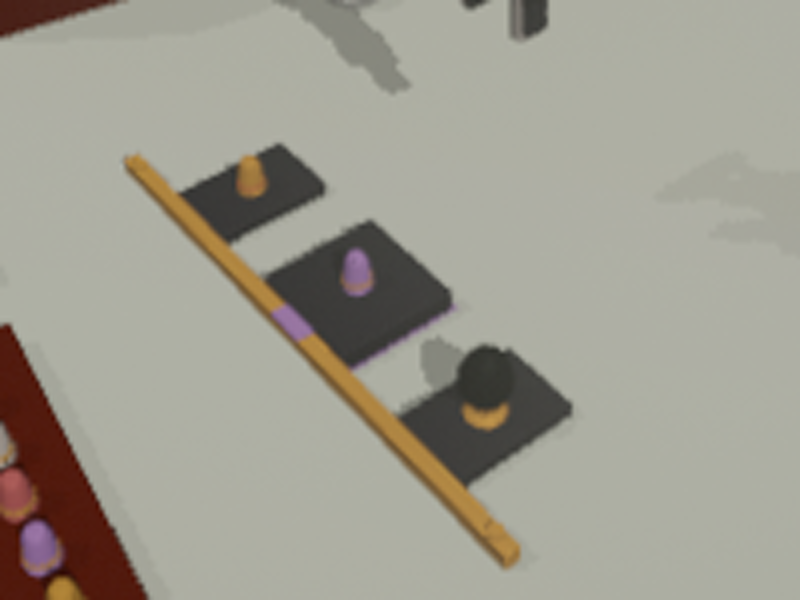

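Request:
send_rows([
  [0.02,0,0,0],
  [0.03,0,0,0],
  [0.03,0,0,0],
  [0.02,0,0,0],
  [0,0,0,0],
  [0,0,0,0],
])

```text
clock: 16.25
eef_pos: [0.5906, -0.0342, 0.1734]
tool_rot: [0.998, 0.06, 0.001, -0.013]
ft_force: [-0.8, -1.0, -0.6]
grip_width: 0.0423
```

```bash
python3 snap.py w12; python3 -c "
from meas import *
p=load('w12')[0];cv2.imwrite('pics/w12z.png',cv2.resize(p[20:220,150:400],None,fx=3.2,fy=3,interpolation=cv2.INTER_CUBIC))"
```

```text
16.25 [ 0.5906 -0.0342  0.1734] heading 0.1196 tilt [ 0.004 -0.026 -1.   ] F [-0.78 -0.98 -0.61] w 0.04231262990465962
```

View pics/w12.png

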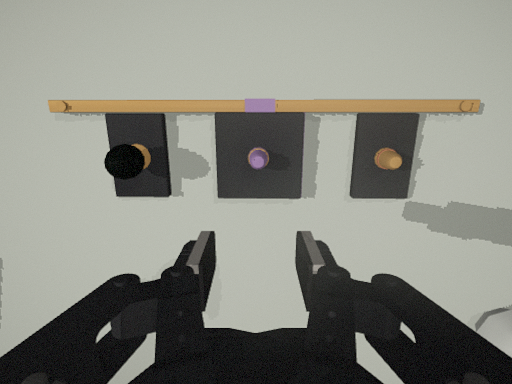

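View pics/w12z.png

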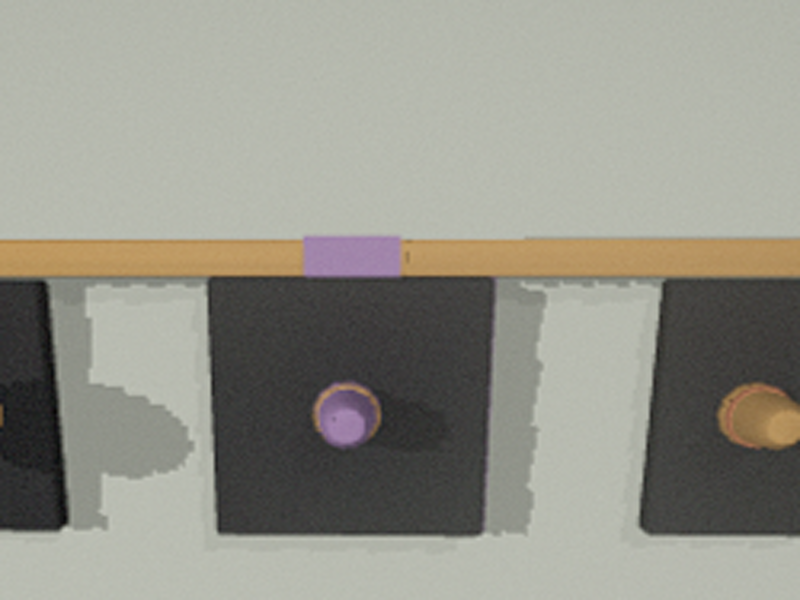

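```bash
python3 -c "
from corn import *
q=lambda u,v:(150+u/3.2,20+v/3)
c=[q(208,279),q(494,277),q(484,533),q(218,534)]
K,T=corr('w12',c)
L=lambda w:w@[-np.sin(.12),np.cos(.12)]
print('tab',L(toW([q(304,255),q(401,255)],K,T,.014)[:,:2]).mean(),'slab',L(toW(c,K,T,.018)[:,:2].mean(0)))
w=toW([q(20,278),q(790,277)],K,T,.014)[:,:2];print('bar yaw',np.arctan2(w[0,0]-w[1,0],w[0,1]-w[1,1])*-1)
p=load('w12')[0];m=lavmask(p)
for r in (120,150,180): print(r,[int(u) for u in np.where(m[r])[0]])
"
```

```text
c [ 0.612  -0.0311] yaw 0.1301 sides [0.0885, 0.0886, 0.0881, 0.0894] fwd,lat [ 0.0013 -0.0002]
tab -0.1045273925091196 slab -0.10416608187548332
bar yaw 0.12178304389296092
120 []
150 [250, 255, 256, 257, 258, 259, 260]
180 []
```

Request:
send_rows([
  [-0.02,0,-0.02,0],
  [-0.04,0,-0.02,0],
  [-0.04,0,-0.02,0],
  [-0.04,0,0,0],
  [-0.04,0.01,0,0],
  [-0.03,0.02,0,0],
  [0,0.04,0,0],
  [0,0.04,0,0],
  [0,0.04,0,0],
  [0,0.02,0,0],
  [0,0,0,0],
  [0,0,0,0],
  [0,0,0,0],
])

```text
clock: 17.6
eef_pos: [0.4025, -0.2285, 0.2292]
tool_rot: [0.998, 0.06, 0.003, -0.013]
ft_force: [0.1, -0.1, 0.4]
grip_width: 0.0427
```

Run:
```python
from workcell import cams
from h import *
p,d=cams.camera("top");cv2.imwrite("pics/top2.png",p)
a=np.load("top0.npz")["p"]
cv2.imwrite("pics/diff.png",cv2.absdiff(a,p))
```

```text
(no output)
```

View pics/top2.png

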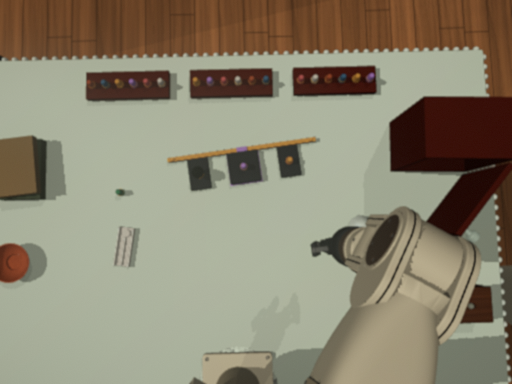

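View pics/diff.png

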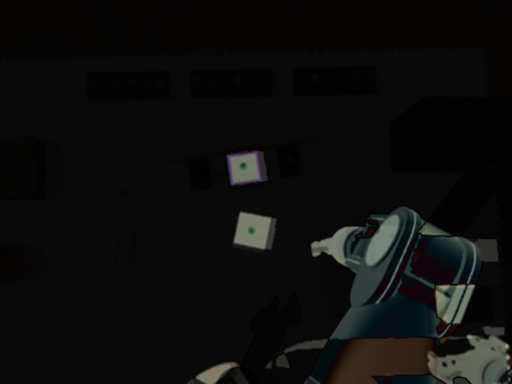

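```bash
python3 -c "
from workcell import order;print(order.job_done())"
```

```text
the job is handed in; nothing more can be done
None
```

I pushed the slab along the shelf with the half-open fingers. The push squared it to the bar and steered it sideways onto the outline. I then pressed it lightly against the brass bar, to about 8 N sideways and 5 N upward at the wrist. The arm backed off and moved clear, and I handed the job in at about 17.7 s.

**Position:** the last close view showed the back edge against the bar with no visible gap. The slab centre was within about 0.4 mm sideways of the lavender tab and outline. The thimble was still standing in the middle.

**Other things:** comparing the top view before and after showed only the slab, thimble and arm had changed. The arm covered the paperweight and part of the door in that last picture, so I could not recheck those there. The arm did not go down near them.

**What went wrong or disagreed:**
- On my first approach the last joint hit its range limit. That left the tool tilted about 1.5° for the rest of the job.
- Squaring the slab carried it about 17 mm to the left. I corrected this during the rest of the push.
- The final hand-picked corners gave a slab yaw of 0.130 rad against 0.122 for the bar. Those corners are only good to about a pixel, and the edge looks flush.
- The same corners put the slab centre 1.3 mm beyond the outline centre towards the bar; about 1 mm is expected when it is flush.

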